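Crack open a stuck jam jar in the jar holder

ROBOT

A 6-joint arm with a two-finger parallel gripper is mounted at the origin on the work surface. World frame = base frame: x ahead of the robot, y to its left, z up, the work surface at z = 0. Lengths are in m, angles in rad, forces in N, time in s.
With the tool pointing down it reaches from about 0.325 to 0.85 m from the base axis. Payload 4.4 kg.
Tool frame: the origin (TCP) lies between the finger pads; the fingertips stand 14 mm ahead of it and the grasp point (between the pads) lies 5 mm behind it; x points along the fingers, z is the direction in which the jaws open and shut, and the axes are right-handed (so a half turn about x gives the same grasp; the last joint's range is limited). The gripper opens to 94 mm and grips with 3 to 60 N. Pads are 16 mm wide; open, the fingers measure 119 mm over their backs; the gripper's body (75 mm by 177 mm) begins 78 mm behind the grasp point.
Start: joints at [1.119, 0.207, 1.542, -0, 1.393, -0.15], TCP at [0.171, 0.549, 0.219] pointing down, gripper open.
Joint ranges: [-2.73, 2.73], [-0.86, 2.22], [0.23, 2.46], [-1.11, 4.25], [0.08, 2.63], [-2.82, 2.82]. Speed limits (rad/s): [2.79, 2.79, 3.14, 3.14, 3.14, 3.14].

INTERFACE

Orientations are given as a unit quaternion [x, y, z, w].
In Python, from workcell import * gives the robot as it stands. The module is installed in compiled form; this text tells all that it offers.
- The arm moves only by the tool move_arm, never from a script. Its argument "commands" is a list of rows, each a list of 7 numbers: the turn, a rotation vector about the world's x, y, z in degrees, then the shift along the world's x, y, z in m, then the opening, from 0 (shut) to 1 (fully open). In form: [[wx, wy, wz, dx, dy, dz, jaw], ...]. A call has 1 to 10 rows; each row shifts and turns the commanded pose from where the row before left it; what a row does not reach is not made up. A row lasts 1/12 s, in which the tool goes at most 41.7 mm and 7.16 degrees, less where a joint would pass 70% of its speed; a pose out of reach is approached as far as the arm can. A call is refused whole if a number of a shift passes 0.0417 or a number of a turn 7.16, either way. A call with a gripper value outside its range is refused whole. The fingers move at their own pace and stop on an object; "squeeze" is the grip in N (left out, the last holds). Time passes only in rows, so rows that do not move let the fingers close. It gives the time, the measured TCP pose, the force and the opening at its end, in the units of the state.
- get_obs(): the state, without advancing time (a new reading comes with each control period).
- grab_frame(name): name is "scene" or "top" or "wrist"; returns a dict with "img" (420x560x3 uint8, red, green, blue), "z_map" (420x560 float32, m along the optical axis (not along the pixel's ray), 0 where there is no reading), "fx", "fy", "cx", "cy" (pixels), "xyz" and "rotation" of the camera in the world. Camera axes: x right, y down, z forward; pixel columns grow to the right and rows downward; lengths in m; the calibration is good to about 2 mm. A picture is of the moment at which its call begins.
- close_job(): hands the job in, once; it reports no verdict.
The state is a dict: "clock": time; "qpos": joint angles; "joint_vel": joint speeds; "effort": joint torques, N m; "position": TCP position; "eef_rot": TCP orientation; "contact_force": force on the tool from outside, world axes, zero at the start; "ft_torque": the same for the moment, N m; "width": finger opening in m.
Only numpy, scipy, OpenCV 4.12 (cv2) and the standard library are available. Lean on these libraries where they do the work, as an engineer would, in place of code of your own. Each camera call takes 0.05 s, during which the arm holds its last target.

TASK

The lid of the red jam jar is stuck. Gently stand the jar in the jar holder's pocket, right down on the pocket's floor without ramming or dropping it, then break the lid loose with a short firm twist and unscrew it by at least half a turn. Leave the jar standing in the holder, let go of it, and do not push the other breakfast things about.

Things in the scene. Friction and masses are not known exactly. Their poses are not given: they have to be found in the camera images.
- jar_mid (a point): Centre of the closed jar of RED jam, on its axis, 47.5 mm above its underside; z up along its axis, x and y square to its four sides. From the underside: square glass body 52 x 52 mm up to 68 mm, neck 44 mm across up to 75 mm, round gold screw lid 58 mm across up to 95 mm.
- jar: The same red jar as a whole: loose, about 0.4 kg, standing upright on the shelf. Origin at the centre of its underside, axes as above. It can be picked up by the lid or by the glass. Standing free it would turn along with its stuck lid.
- lid_mid (a point): Centre of the red jar's gold lid (58 mm across, 20 mm tall, finely ridged side), on the jar's axis 85 mm above the jar's underside. Its axes are the jar's and do not turn with the lid. A red stripe on top of the lid, from middle to rim, shows its turn; it starts along the jar's +x.
- jam_lid (a joint): Turn of the red jar's lid, rad: 0 = tight (a stop), growing as it is unscrewed, counter-clockwise from above, to 4.4 at most. It neither rises nor comes off, and stays where left. About 0.6 N m breaks it loose; the resistance fades over the first 0.25 rad to 0.03 N m and stays there, so a firm grip is needed at first.
- pocket (a point): Centre of the mouth of the jar holder's square pocket, level with the block's top, 60 mm above the shelf; z up, x and y along the pocket's sides. Pocket 55 x 55 mm (1.5 mm play on each side of the jar) with a 3 mm chamfer at the mouth. It keeps a jar from turning; any of the four ways round will do.
- holder: The jar holder: dark grey block 110 x 110 x 60 mm fixed to the shelf by two steel ears. Origin at the centre of its underside. The pocket's rubber floor is adjustable: it is 26 to 46 mm below the mouth, not measured and different each time, so lower the jar until the floor is felt. The floor does not give.
- other_jar: The other jam jar: same shape and size, ORANGE jam, no red stripe on its lid. Leave it alone. Origin at the centre of its underside.
- toast_rack: Black plastic toast rack, 156 x 66 mm, 88 mm tall, long side along its own x. Origin at the centre of its underside. Leave it alone.
- saucer: Green ceramic saucer, 136 mm across, 18 mm tall. Origin at the centre of its underside. Leave it alone.
- mug: White mug, 78 mm across, 90 mm tall, handle to its own +y. Origin at the centre of its underside. Leave it alone.
- butter_knife: Small spatula with a dark wooden handle, 190 mm long, lying flat along its own x. Leave it alone.
- salt: Wooden salt shaker, 46 mm across, 87 mm tall. Origin at the centre of its underside. Leave it alone.
- butter_dish: Steel butter dish, 100 x 150 mm, about 80 mm tall with its closed hinged dome, standing fast. Origin at the centre of its underside. Leave it alone.
Not all that is in view belongs to the job. Leave any pink or purple look-alike of the jar alone.

How it is judged:
By the outcome, as a careful person would: the job done as asked, in the order asked, and still so for the second after the job is handed in, with the robot touching nothing.
It also fails if it takes over 67 s, if anything falls off the work surface, if the arm or the gripper's body presses on something with over 40 N, if the wrist force passes 120 N, or if a joint passes its speed limit or range.

## Working session

There is one attempt and no reset: what is moved stays moved. The work goes in short steps, Python scripts to look and compute and a tool call to move; the robot and the scene stay as the last step left them, time stands still between calls to the robot, and variables do not carry over. Pictures are saved under pics/ and viewed, and the job is handed in when it is done.

Besides the shell and the picture viewer there is one more tool, called by a JSON object that holds its "api" and its "payload". move_arm: Moves the arm, as the interface text tells. Its arguments: {"type":"object","properties":{"commands":{"type":"array","items":{"type":"array","items":{"type":"number"}}},"squeeze":{"type":"number"}},"required":["commands"]}

```bash
mkdir -p pics; cat > h.py <<'E'
import numpy as np, cv2
from workcell import *
def snap(name,fn):
    f=grab_frame(name); cv2.imwrite('pics/'+fn+'.png',f['img'][:,:,::-1]); np.savez('pics/'+fn+'.npz',**f); return f
def R(f):
    r=np.array(f['rotation'],float)
    if r.shape==(3,3): return r
    from scipy.spatial.transform import Rotation
    return Rotation.from_quat(r).as_matrix()
def pts(f):
    h,w=f['z_map'].shape; u,v=np.meshgrid(np.arange(w),np.arange(h)); z=f['z_map']
    c=np.stack([(u-f['cx'])/f['fx']*z,(v-f['cy'])/f['fy']*z,z],-1)
    return c@R(f).T+np.array(f['xyz'])
def plane(f,uv,z0):
    uv=np.atleast_2d(uv).astype(float)
    d=np.stack([(uv[:,0]-f['cx'])/f['fx'],(uv[:,1]-f['cy'])/f['fy'],np.ones(len(uv))],-1)@R(f).T
    o=np.array(f['xyz']); return o+d*((z0-o[2])/d[:,2])[:,None]
E
python3 - <<'E'
from h import *
o=get_obs(); print(o)
for n in ['scene','top','wrist']:
    f=snap(n,n+'0'); print(n,f['xyz'],f['rotation'],f['fx'],f['cx'],f['cy'])
E
```

```text
{'clock': 0.0, 'qpos': array([ 1.11850689e+00,  2.07433624e-01,  1.54294819e+00,  1.76416463e-05,
        1.39348589e+00, -1.50494113e-01]), 'joint_vel': array([-0.00015405,  0.0001426 ,  0.00235829,  0.0001756 ,  0.00207137,
       -0.00128937]), 'effort': array([-2.20852366e-03, -3.70880699e+01, -2.81410378e+01,  6.94189919e-02,
        3.64045158e-02, -1.79046197e-04]), 'position': array([0.1705699 , 0.54830754, 0.21828578]), 'eef_rot': array([-0.41952313,  0.5701962 ,  0.41878542,  0.56876657]), 'contact_force': array([-0.39813056,  0.25500663,  0.047794  ]), 'ft_torque': array([0.01261007, 0.01464996, 0.1034922 ]), 'width': 0.09383109110014567}
scene [ 1.30288957 -0.11758394  1.12704092] [ 0.73384022  0.61022606 -0.19059226 -0.22973306] 388.3126326538492 283.8033151206554 204.78863964592816
top [0.52481616 0.00290915 1.04896858] [-0.70405474  0.70896392 -0.02026875  0.03558443] 392.3702536109221 282.7289423712025 217.44370137553287
wrist [0.09894793 0.57125119 0.38359195] [0.79861623 0.58709684 0.07779704 0.10713093] 309.0885682604122 278.89496679514247 209.50985600762505
```

View pics/scene0.png

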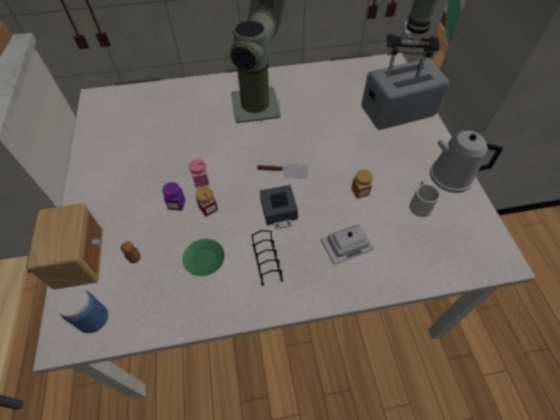

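View pics/top0.png

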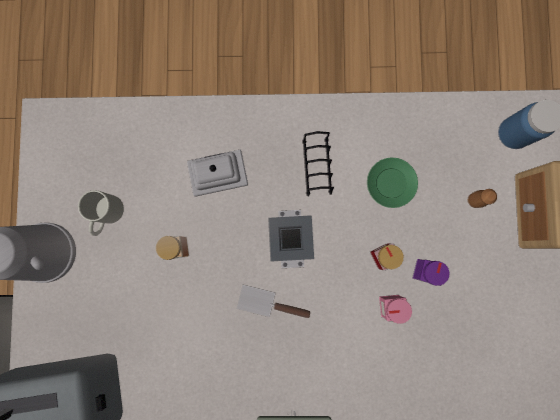

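View pics/wrist0.png

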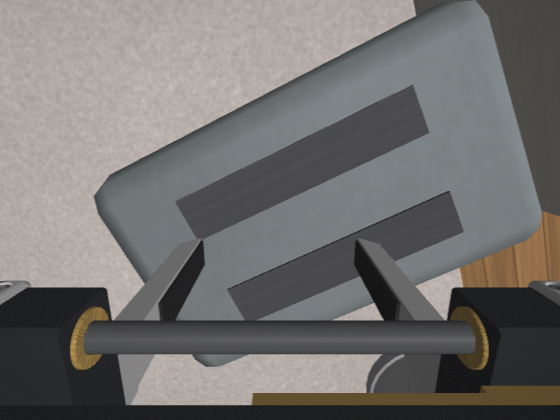

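Top view: red jar lid at about (390,257) with its red stripe; purple (434,272) and pink (397,309) look-alikes close by; holder at (291,238); orange jar (168,248). Measuring.

```bash
python3 - <<'E'
from h import *
for n,box in [('top',(230,190,460,330)),('scene',(150,145,310,240))]:
    f=dict(np.load(f'pics/{n}0.npz')); im=f['img']
    u0,v0,u1,v1=box
    s=800//(u1-u0); 
    cv2.imwrite(f'pics/{n}0z.png',cv2.resize(im[v0:v1,u0:u1,::-1],None,fx=s,fy=s,interpolation=cv2.INTER_CUBIC))
    hsv=cv2.cvtColor(im,cv2.COLOR_RGB2HSV)
    m=((hsv[...,0]>13)&(hsv[...,0]<28)&(hsv[...,1]>110)&(hsv[...,2]>90)).astype(np.uint8)
    mm=np.zeros_like(m); mm[v0:v1,u0:u1]=m[v0:v1,u0:u1]
    k,l,st,c=cv2.connectedComponentsWithStats(mm)
    P=pts(f)
    for i in range(1,k):
        if st[i,4]>40:
            q=P[l==i]; print(n,st[i],c[i],np.median(q,0),np.percentile(q[:,2],[5,50,95]))
    # all points above 50mm near
    if n=='top':
        for nm,(cu,cv_,r) in dict(red=(390,257,20),purple=(434,272,22),pink=(397,309,22),holder=(291,238,30)).items():
            q=P[cv_-r:cv_+r,cu-r:cu+r].reshape(-1,3); t=q[q[:,2]>(.085 if nm!='holder' else .05)]
            print(nm,len(t),t.mean(0),t.min(0),t.max(0),(t.min(0)+t.max(0))/2)
        print('holder centre depth',P[238,291], 'table',P[350,350])
E
```

```text
top [378 245  25  24 434] [390.36175115 256.89861751] [ 0.50291211 -0.23534526  0.09650175] [0.09283072 0.09650175 0.09933922]
red 491 [ 0.50428469 -0.23042982  0.11377117] [ 0.47638491 -0.26564741  0.08517677] [0.53184978 0.00290915 1.04896858] [ 0.50411734 -0.13136913  0.56707268]
purple 510 [ 0.46508508 -0.34068301  0.09996006] [ 0.4356103  -0.37230125  0.08546287] [0.52481616 0.00290915 1.04896858] [ 0.48021323 -0.18469605  0.56721573]
pink 513 [ 0.37770589 -0.24824207  0.10569688] [ 0.34659544 -0.28018907  0.08507804] [0.52481616 0.00290915 1.04896858] [ 0.4357058  -0.13863996  0.56702331]
holder 1458 [0.55097349 0.00454666 0.06840821] [ 0.49390876 -0.05141536  0.05161608] [0.60894558 0.06142824 1.04896858] [0.55142717 0.00500644 0.55029233]
holder centre depth [0.55227458 0.00363172 0.01709548] table [ 0.26002853 -0.14789433 -0.00175815]
scene [196 187  17  14 165] [204.03636364 193.53333333] [ 0.50819259 -0.23813977  0.09589949] [0.09108289 0.09589949 0.09941987]
```

View pics/top0z.png

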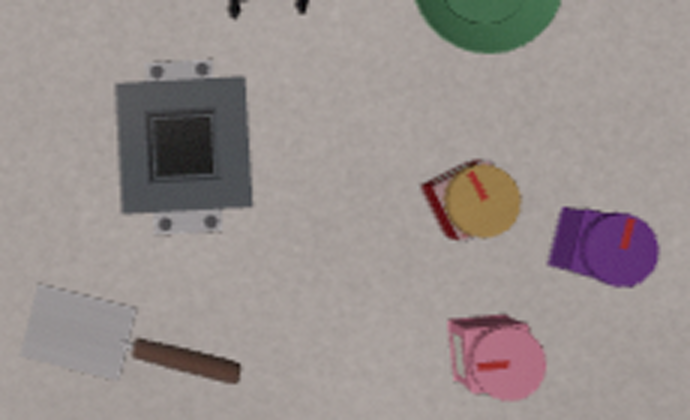

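View pics/scene0z.png

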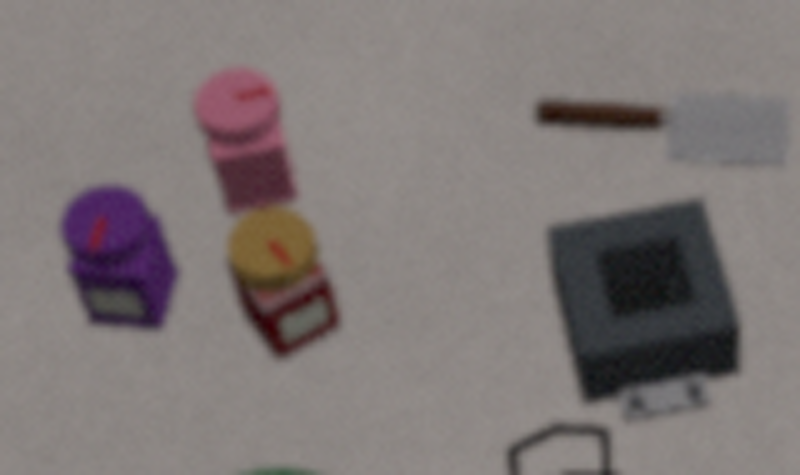

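```bash
python3 - <<'E'
from h import *
from scipy.spatial.transform import Rotation as Ro
o=get_obs(); M=Ro.from_quat(o['eef_rot']).as_matrix(); print(M.round(3))
f=dict(np.load('pics/wrist0.npz')); Rc=R(f); print('cam in tool',(M.T@Rc).round(3),M.T@(f['xyz']-o['position']))
f=dict(np.load('pics/top0.npz')); im=f['img']; hsv=cv2.cvtColor(im,cv2.COLOR_RGB2HSV)
# holder top outline: dark bluish grey
g=im.astype(int).sum(2)//3
m=np.zeros(g.shape,np.uint8); m[212:268,262:322]=(g[212:268,262:322]<110)
k,l,st,c=cv2.connectedComponentsWithStats(m); i=1+np.argmax(st[1:,4]); mm=(l==i).astype(np.uint8)
mm=cv2.morphologyEx(mm,cv2.MORPH_CLOSE,np.ones((9,9)))
cn=max(cv2.findContours(mm,0,2)[0],key=cv2.contourArea)
r=cv2.minAreaRect(cn); print('holder rect',r); b=cv2.boxPoints(r); W=plane(f,b,.06); print(W.round(4)); e=W[1]-W[0]; print(np.degrees(np.arctan2(e[1],e[0])),np.linalg.norm(np.diff(W,axis=0),axis=1),plane(f,[r[0]],.06))
# stripe
m=np.zeros(g.shape,np.uint8);s=(((hsv[...,0]<9)|(hsv[...,0]>172))&(hsv[...,1]>140)&(hsv[...,2]>110)); m[245:258,380:395]=s[245:258,380:395]
vv,uu=np.nonzero(m); print(len(uu)); q=plane(f,np.stack([uu,vv],-1),.095); print(q.mean(0)); 
cn=(390.4,256.9);lc=plane(f,[(390.2,256.5)],.095)[0]; d=q.mean(0)-lc; print('lid',lc,'yaw',np.degrees(np.arctan2(d[1],d[0])),np.linalg.norm(d))
E
```

```text
[[-0.001 -0.955  0.297]
 [-0.002  0.297  0.955]
 [-1.     0.    -0.002]]
cam in tool [[-0.    -0.263  0.965]
 [-0.001 -0.965 -0.263]
 [ 1.    -0.001 -0.   ]] [-1.65037209e-01  7.52841826e-02  1.57533036e-04]
holder rect ((290.69232177734375, 237.96153259277344), (43.488494873046875, 43.322086334228516), 86.8201675415039)
[[ 0.6035  0.0618  0.06  ]
 [ 0.6087 -0.0476  0.06  ]
 [ 0.4996 -0.0524  0.06  ]
 [ 0.4942  0.056   0.06  ]]
-87.26068130735084 [0.10952915 0.10926174 0.10856434] [[0.55123478 0.0043753  0.06      ]]
26
[ 0.51550363 -0.23222883  0.095     ]
lid [ 0.50414562 -0.23469964  0.095     ] yaw 12.272845444144403 0.011623659756626747
```

{"api": "move_arm", "payload": {"commands": [[0,0,0,0,0,0.02,1],[0,0,-7.07,0.0165,-0.0237,0.02,1],[0,0,-7.07,0.0165,-0.0237,0,1],[0,0,-7.07,0.0165,-0.0237,0,1],[0,0,-7.07,0.0165,-0.0237,0,1],[0,0,-7.07,0.0165,-0.0237,0,1],[0,0,-7.07,0.0165,-0.0237,0,1],[0,0,-7.07,0.0165,-0.0237,0,1],[0,0,-7.07,0.0165,-0.0237,0,1],[0,0,-7.07,0.0165,-0.0237,0,1]]}}

```text
clock: 0.98
position: [0.3197, 0.3343, 0.2592]
eef_rot: [-0.054, 0.705, 0.054, 0.705]
contact_force: [0.9, 0.1, 0.2]
width: 0.094
```

{"api": "move_arm", "payload": {"commands": [[0,0,-7.07,0.0165,-0.0237,0,1],[0,0,-7.07,0.0165,-0.0237,0,1],[0,0,-7.07,0.0165,-0.0237,0,1],[0,0,-7.07,0.0165,-0.0237,0,1],[0,0,-7.07,0.0165,-0.0237,0,1],[0,0,-7.07,0.0165,-0.0237,0,1],[0,0,-7.07,0.0165,-0.0237,0,1],[0,0,-7.07,0.0165,-0.0237,0,1],[0,0,-7.07,0.0165,-0.0237,0,1],[0,0,-7.07,0.0165,-0.0237,0,1]]}}

```text
clock: 1.82
position: [0.4848, 0.0974, 0.2592]
eef_rot: [0.364, 0.606, -0.364, 0.606]
contact_force: [-0.3, 0.7, -0.5]
width: 0.094
```

{"api": "move_arm", "payload": {"commands": [[0,0,-7.07,0.0165,-0.0237,0,1],[0,0,-7.07,0.0165,-0.0237,0,1],[0,0,-7.07,0.0165,-0.0237,0,1],[0,0,0,0,0,0,1],[0,0,0,0,0,0,1],[0,0,0,0,0,0,1]]}}

```text
clock: 2.32
position: [0.5333, 0.028, 0.2589]
eef_rot: [0.467, 0.531, -0.468, 0.53]
contact_force: [0.2, 0.6, 0.1]
width: 0.0941
```

```bash
python3 - <<'E'
from h import *
f=snap('wrist','w_h1'); o=get_obs(); print(o['position'],o['qpos'],f['xyz'],o['clock'])
E
```

```text
[0.53316959 0.02840815 0.25908532] [-1.09224218e-01  9.06701897e-02  1.59122539e+00  4.85418089e-04
  1.46088562e+00  1.33479265e+00] [0.61098004 0.03730208 0.42397944] 2.3667
```

View pics/w_h1.png

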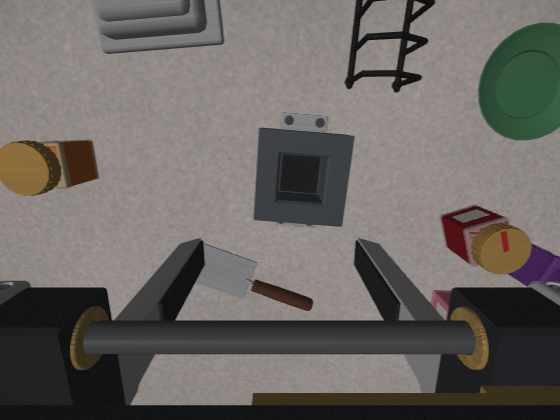

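{"api": "move_arm", "payload": {"commands": [[0,0,0,-0.006,-0.03,0,1],[0,0,0,-0.006,-0.03,0,1],[0,0,0,-0.006,-0.03,0,1],[0,0,0,-0.006,-0.03,0,1],[0,0,0,-0.006,-0.03,0,1],[0,0,0,-0.006,-0.03,0,1],[0,0,0,-0.006,-0.03,0,1],[0,0,0,-0.006,-0.03,0,1],[0,0,0,0,0,0,1],[0,0,0,0,0,0,1]]}}

```text
clock: 3.2
position: [0.4856, -0.2122, 0.2595]
eef_rot: [0.468, 0.53, -0.468, 0.53]
contact_force: [-1.0, 0.6, -0.7]
width: 0.0943
```

```bash
python3 - <<'E'
from h import *
f=snap('wrist','w_j1'); o=get_obs(); print(o['position'],o['qpos'],f['xyz'],o['clock'])
im=f['img'][100:300,180:380,::-1]; cv2.imwrite('pics/w_j1z.png',cv2.resize(im,None,fx=3,fy=3,interpolation=cv2.INTER_CUBIC))
E
```

```text
[ 0.48579404 -0.2112542   0.25942815] [-5.74165050e-01  8.08402496e-02  1.60113793e+00  8.36196315e-04
  1.46017122e+00  8.70651605e-01] [ 0.56299984 -0.20300484  0.42462068] 3.25
```

View pics/w_j1.png

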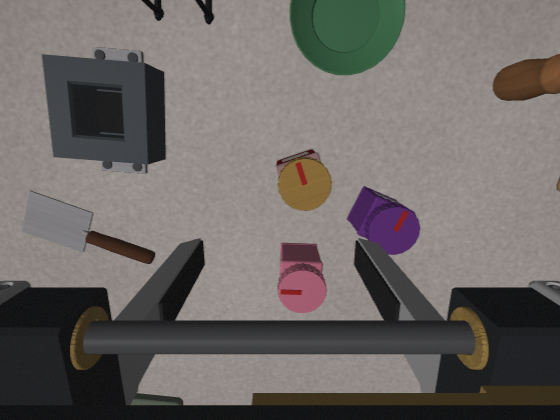

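View pics/w_j1z.png

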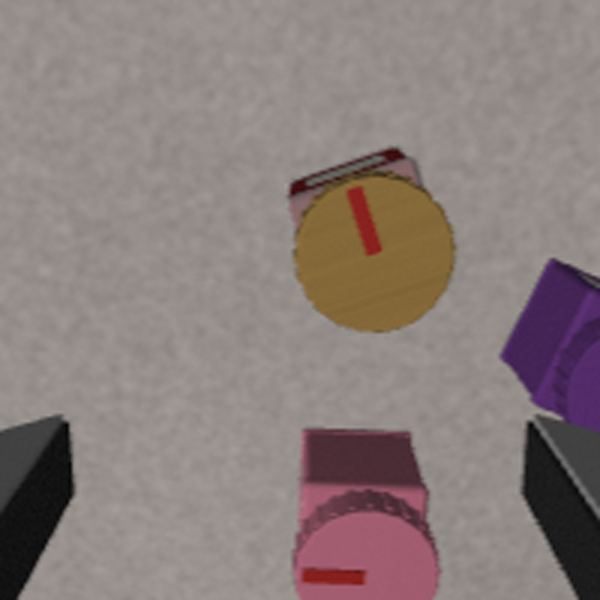

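```bash
cat > meas.py <<'E'
from h import *
def load(n): return dict(np.load(f'pics/{n}.npz'))
def big(m):
    k,l,st,c=cv2.connectedComponentsWithStats(m.astype(np.uint8)); return (l==1+np.argmax(st[1:,4])).astype(np.uint8)
def box(m,b):
    o=np.zeros(m.shape,np.uint8); u0,v0,u1,v1=b; o[v0:v1,u0:u1]=m[v0:v1,u0:u1]; return o
def lid(f,b):
    h=cv2.cvtColor(f['img'],cv2.COLOR_RGB2HSV)
    gold=(h[...,0]>12)&(h[...,0]<28)&(h[...,1]>100)&(h[...,2]>70)
    red=((h[...,0]<9)|(h[...,0]>172))&(h[...,1]>150)&(h[...,2]>130)
    m=big(cv2.morphologyEx(box(gold|red,b),cv2.MORPH_OPEN,np.ones((3,3))))
    g=big(box(gold,b)); c=max(cv2.findContours(g,0,2)[0],key=cv2.contourArea); hull=cv2.convexHull(c)
    e=cv2.fitEllipse(hull)
    hm=cv2.fillPoly(np.zeros(g.shape,np.uint8),[hull],1); s=big(red&(hm>0))
    return e,np.argwhere(s)[:,::-1]
def tri(f1,p1,f2,p2):
    def ray(f,p): 
        d=R(f)@np.array([(p[0]-f['cx'])/f['fx'],(p[1]-f['cy'])/f['fy'],1]); return np.array(f['xyz']),d/np.linalg.norm(d)
    a,d=ray(f1,p1);b,e=ray(f2,p2); s=np.linalg.lstsq(np.stack([d,-e],1),b-a,rcond=None)[0]
    x,y=a+s[0]*d,b+s[1]*e; return (x+y)/2,np.linalg.norm(x-y)
def holder(f,b,th=95):
    g=cv2.cvtColor(f['img'],cv2.COLOR_RGB2GRAY)
    m=cv2.morphologyEx(big(box(g<th,b)),cv2.MORPH_CLOSE,np.ones((25,25)))
    c=max(cv2.findContours(m,0,2)[0],key=cv2.contourArea); return c
E
python3 - <<'E'
from meas import *
J=load('w_j1');H=load('w_h1');T=load('top0')
eJ,sJ=lid(J,(270,140,340,215)); print(eJ,len(sJ),sJ.mean(0))
eT,sT=lid(T,(370,240,410,275)); print(eT)
print('tri J/T',tri(J,eJ[0],T,eT[0]))
c=plane(J,[eJ[0]],.095)[0]; s=plane(J,sJ,.095)[:,:2]; 
ev=np.linalg.svd(s-s.mean(0))[2][0]; d=s.mean(0)-c[:2]; 
print('lid wrist',c,'top',plane(T,[eT[0]],.095)[0],'yaw pca',np.degrees(np.arctan2(*(ev*np.sign(ev@d))[::-1])),'yaw centre',np.degrees(np.arctan2(d[1],d[0])))
q=pts(J)[150:216,270:340].reshape(-1,3); print('lid depth z',np.median(q[q[:,2]>.09],0))
g=cv2.cvtColor(H['img'],cv2.COLOR_RGB2GRAY); print(g[170,240:370:3]); print(g[110:235:3,270])
im=H['img'][100:250,230:380,::-1]; cv2.imwrite('pics/w_h1z.png',cv2.resize(im,None,fx=4,fy=4,interpolation=cv2.INTER_CUBIC))
P=pts(H); print('floor',P[175,298],P[170,265])
E
```

```text
((304.1517639160156, 183.23719787597656), (53.11469650268555, 53.53119659423828), 168.59181213378906) 121 [300.98347107 173.09090909]
((390.2204284667969, 256.51239013671875), (24.003387451171875, 24.843826293945312), 102.51405334472656)
tri J/T (array([ 0.50367267, -0.23830007,  0.0813947 ]), np.float64(0.00043169311615448493))
lid wrist [ 0.50587644 -0.23705171  0.095     ] top [ 0.50411567 -0.23474769  0.095     ] yaw pca 25.578480309774637 yaw centre 25.304239598639
lid depth z [ 0.50539268 -0.23688274  0.09491383]
[145 143 135 144 137 143  63  63  63  64  64  65  64  45  30  30  31  28
  28  29  30  27  29  30  30  33  37  51  53  68  63  63  63  63  64  63
  62 148 140 145 146 142 143 139]
[143 137 141 142 144 141  78  66  67  65  65  65  65  64  64  64  64  64
  65  63  64  64  64  63  63  65  63  63  63  61  61  62  62  62  61  62
  62 113 144 143 146 147]
floor [0.54929295 0.00454863 0.01342393] [0.557176   0.04775914 0.0590647 ]
```

```bash
ls pics
```

```text
scene0.npz
scene0.png
scene0z.png
top0.npz
top0.png
top0z.png
w_h1.npz
w_h1.png
w_h1z.png
w_j1.npz
w_j1.png
w_j1z.png
wrist0.npz
wrist0.png
```

View pics/w_h1z.png

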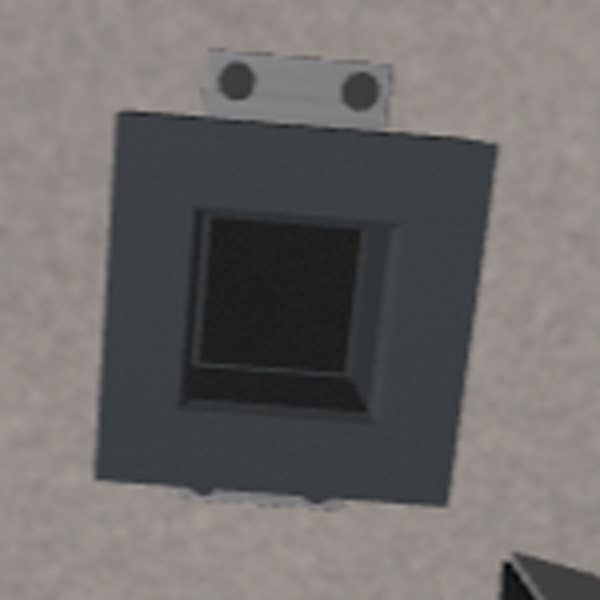

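```bash
python3 - <<'E'
from meas import *
J=load('w_j1');H=load('w_h1');T=load('top0')
eJ,sJ=lid(J,(270,140,340,215))
h=cv2.cvtColor(H['img'],cv2.COLOR_RGB2HSV)
sH=plane(J,[sJ.mean(0)],.095)
h_=((h[...,0]<9)|(h[...,0]>172))&(h[...,1]>150)&(h[...,2]>130)
s2=np.argwhere(big(box(h_,(485,225,525,265))))[:,::-1]; print(len(s2),s2.mean(0))
print('tri stripe J/H',tri(J,sJ.mean(0),H,s2.mean(0)))
for n,F,b,th in [('H',H,(245,100,365,235),100),('T',T,(262,212,322,268),110)]:
    c=holder(F,b,th); W=plane(F,c[:,0,:],.06)[:,:2].astype(np.float32); r=cv2.minAreaRect(W*1000); print(n,'holder',r)
# pocket mouth: pixels darker than 58 within
g=cv2.GaussianBlur(cv2.cvtColor(H['img'],cv2.COLOR_RGB2GRAY),(3,3),0)
# pocket outer chamfer corners from zoom (4x, offset 230,100)
cor=np.array([(196,208),(401,224),(376,420),(181,407)])/4+[230,100]-0.375
W=plane(H,cor,.06); print(W.round(4),W.mean(0))
# holder corners
cor2=np.array([(118,111),(497,144),(447,506),(96,479)])/4+[230,100]-.375
W=plane(H,cor2,.06); print(W.round(4),W.mean(0)); e=W[1]-W[0]; print(np.degrees(np.arctan2(e[1],e[0])))
# same corner in J for height: check
import itertools
c=holder(J,(35,40,145,165),75);print('Jc',cv2.boundingRect(c))
E
```

```text
1 [504. 242.]
tri stripe J/H (array([ 0.51560916, -0.2319717 ,  0.09483971]), np.float64(0.0014671096076043614))
H holder ((551.4807739257812, 3.09967041015625), (112.58151245117188, 109.3226089477539), 2.5809383392333984)
T holder ((551.4732055664062, 4.213310241699219), (109.35479736328125, 108.45378112792969), 2.825606346130371)
[[ 0.5805  0.0344  0.06  ]
 [ 0.5834 -0.0254  0.06  ]
 [ 0.5243 -0.0277  0.06  ]
 [ 0.5209  0.0316  0.06  ]] [0.55229086 0.00321544 0.06      ]
[[ 0.6048  0.0598  0.06  ]
 [ 0.6092 -0.0488  0.06  ]
 [ 0.4999 -0.054   0.06  ]
 [ 0.495   0.0548  0.06  ]] [0.55220927 0.00293241 0.06      ]
-87.66686496038442
Jc (43, 50, 102, 115)
```

{"api": "move_arm", "payload": {"commands": [[0,0,0,0.01,-0.0125,0,1],[0,0,0,0.01,-0.0125,-0.02,1],[0,0,0,0,0,-0.03,1],[0,0,0,0,0,-0.03,1],[0,0,0,0,0,-0.02,1],[0,0,0,0,0,0,1],[0,0,0,0,0,0,1]]}}

```text
clock: 3.83
position: [0.5056, -0.235, 0.1585]
eef_rot: [0.467, 0.532, -0.467, 0.53]
contact_force: [0.7, 0.1, 0.2]
width: 0.0938
```

```bash
python3 - <<'E'
from h import *
f=snap('wrist','w_j2'); o=get_obs(); print(o['position'],o['qpos'],f['xyz'],o['clock'])
E
```

```text
[ 0.50674643 -0.23614803  0.1603291 ] [-5.91072212e-01  2.27813236e-01  1.64351922e+00  3.23463487e-04
  1.26947758e+00  8.52216266e-01] [ 0.58338275 -0.22578855  0.32350074] 3.8833
```

View pics/w_j2.png

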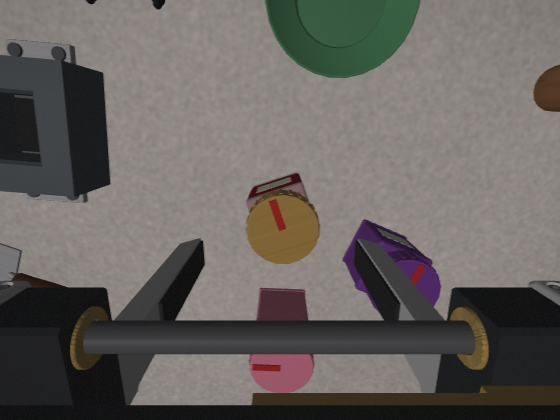

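Lid (283,228) lies midway between the fingers, purple jar clear to the right.

```bash
python3 - <<'E'
from meas import *
J=load('w_j1');K=load('w_j2')
eJ,sJ=lid(J,(270,140,340,215));eK,sK=lid(K,(240,180,330,270)); print(eK)
print(tri(J,eJ[0],K,eK[0]),tri(J,sJ.mean(0),K,sK.mean(0)))
print(plane(K,[eK[0]],.095), 'tool-frame lateral at lid dist:')
o=get_obs(); from scipy.spatial.transform import Rotation as Ro
print(Ro.from_quat(o['eef_rot']).inv().apply(plane(K,[eK[0]],.095)[0]-o['position']))
s=plane(K,sK,.095)[:,:2]; ev=np.linalg.svd(s-s.mean(0))[2][0]; print(np.degrees(np.arctan(ev[1]/ev[0])))
E
```

```text
((282.317138671875, 226.64163208007812), (73.0642318725586, 74.09042358398438), 159.9124755859375)
(array([ 0.50444457, -0.23787373,  0.08665752]), np.float64(8.311431297008533e-05)) (array([ 0.51530541, -0.23196058,  0.08353251]), np.float64(0.002539452930274587))
[[ 0.50723942 -0.23741007  0.095     ]] tool-frame lateral at lid dist:
[0.06532971 0.00027685 0.00129599]
-50.018574764065924
```

{"api": "move_arm", "payload": {"commands": [[0,0,0,0,-0.001,-0.02,1],[0,0,0,0,0,-0.02,1],[0,0,0,0,0,-0.02,1],[0,0,0,0,0,-0.013,1],[0,0,0,0,0,0,1],[0,0,0,0,0,0,1]], "squeeze": 30}}

```text
clock: 4.38
position: [0.507, -0.2385, 0.0881]
eef_rot: [0.468, 0.53, -0.467, 0.531]
contact_force: [0.6, -0.6, 0.6]
width: 0.0942
```

```bash
python3 - <<'E'
from h import *
f=snap('wrist','w_j3'); o=get_obs(); print(o['position'],o['contact_force'],o['clock'])
E
```

```text
[ 0.50759546 -0.23900111  0.08874999] [ 0.92625645 -0.01215723  1.30707853] 4.4333
```

View pics/w_j3.png

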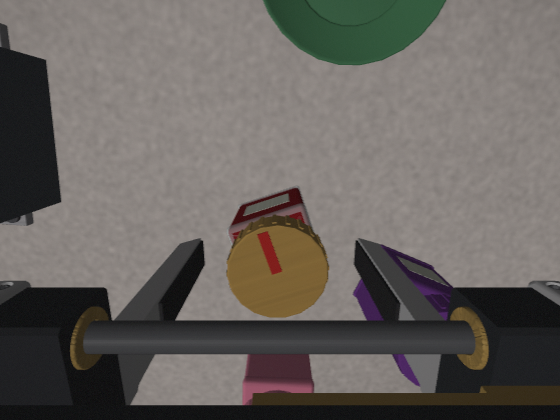

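{"api": "move_arm", "payload": {"commands": [[0,0,0,0,0.001,-0.002,0.8],[0,0,0,0,0,0,0.5],[0,0,0,0,0,0,0.3],[0,0,0,0,0,0,0.3],[0,0,0,0,0,0,0.3],[0,0,0,0,0,0,0.3],[0,0,0,0,0,0,0.3],[0,0,0,0,0,0,0.3]], "squeeze": 30}}

```text
clock: 5.1
position: [0.506, -0.2377, 0.0846]
eef_rot: [0.468, 0.53, -0.468, 0.53]
contact_force: [0.0, -0.1, 0.8]
width: 0.0579
```

```bash
python3 - <<'E'
from h import *
f=snap('wrist','w_j4'); o=get_obs(); print(o['position'],o['contact_force'],o['width'],o['clock'])
E
```

```text
[ 0.50605142 -0.23769439  0.08463428] [-0.06303202 -1.02603545  0.70504795] 0.057791276703190814 5.15
```

View pics/w_j4.png

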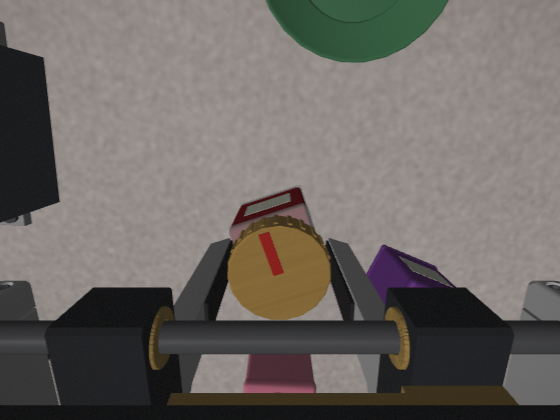

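{"api": "move_arm", "payload": {"commands": [[0,0,0,0,0,0.004,0.3],[0,0,0,0,0,0.008,0.3],[0,0,0,0,0,0.02,0.3],[0,0,0,0,0,0.025,0.3],[0,0,0,0,0,0.025,0.3],[0,0,0,0,0,0.02,0.3],[0,0,0,0,0,0.01,0.3]], "squeeze": 45}}

```text
clock: 5.73
position: [0.5071, -0.238, 0.1998]
eef_rot: [0.468, 0.529, -0.467, 0.532]
contact_force: [0.7, -0.8, -3.5]
width: 0.058
```

{"api": "move_arm", "payload": {"commands": [[0,0,-1,0.002,0.012,0,0.3],[0,0,-2.4,0.005,0.026,0,0.3],[0,0,-2.4,0.005,0.026,0,0.3],[0,0,-2.4,0.005,0.026,0,0.3],[0,0,-2.4,0.005,0.026,0,0.3],[0,0,-2.4,0.005,0.026,0,0.3],[0,0,-2.4,0.005,0.026,0,0.3],[0,0,-2.4,0.005,0.026,0,0.3],[0,0,-2.4,0.005,0.026,0,0.3],[0,0,-2.4,0.004,0.0205,0,0.3]]}}

```text
clock: 6.57
position: [0.5511, 0.0053, 0.1955]
eef_rot: [-0.562, -0.429, 0.563, -0.427]
contact_force: [-0.1, -0.4, -3.3]
width: 0.0573
```

{"api": "move_arm", "payload": {"commands": [[0,0,-0.4,0,0,0,0.3],[0,0,0,0,0,0,0.3],[0,0,0,0,0,0,0.3]]}}

```text
clock: 6.82
position: [0.5513, 0.0029, 0.1958]
eef_rot: [-0.563, -0.427, 0.564, -0.426]
contact_force: [0.6, -0.4, -3.5]
width: 0.0573
```

```bash
python3 - <<'E'
from h import *
f=snap('wrist','w_p1'); o=get_obs(); print(o['position'],o['qpos'],o['contact_force'],o['width'],o['clock'])
t=snap('top','t_p1'); s=snap('scene','s_p1')
im=t['img'][190:290,230:350,::-1]; cv2.imwrite('pics/t_p1z.png',cv2.resize(im,None,fx=6,fy=6,interpolation=cv2.INTER_CUBIC))
im=s['img'][130:250,210:340,::-1]; cv2.imwrite('pics/s_p1z.png',cv2.resize(im,None,fx=5,fy=5,interpolation=cv2.INTER_CUBIC))
E
```

```text
[0.55141663 0.00245456 0.19593475] [-1.52207172e-01  1.78067633e-01  1.62534614e+00 -5.26324896e-04
  1.33932385e+00  1.69517281e+00] [-0.17601472 -0.31996581 -3.49521696] 0.057477602619852755 6.8667
```

View pics/w_p1.png

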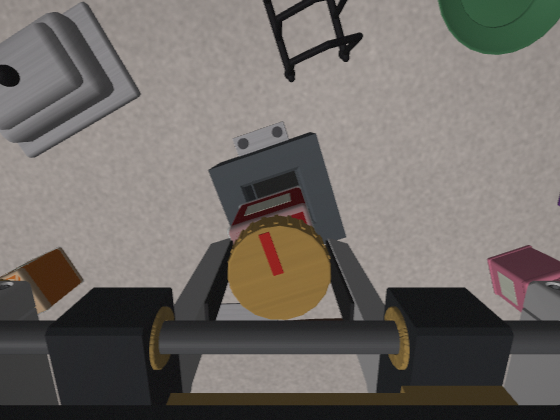

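View pics/s_p1z.png

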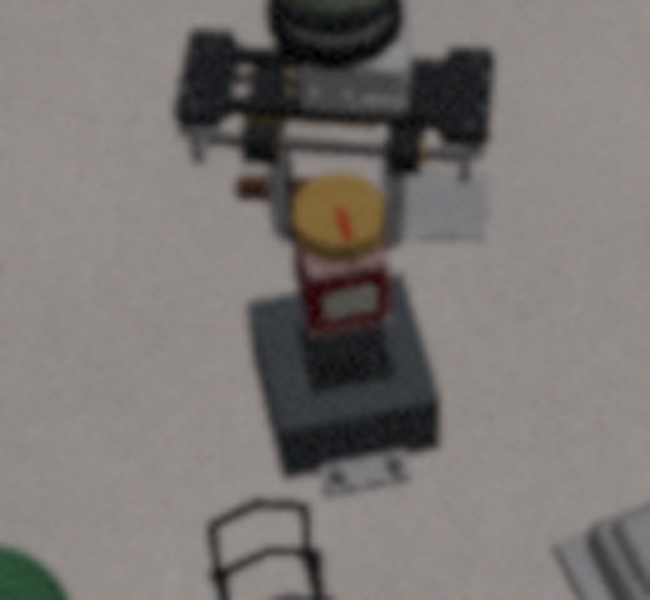

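```bash
python3 - <<'E'
from meas import *
from scipy.spatial.transform import Rotation as Ro
F=load('w_p1'); o=get_obs(); p=o['position']; M=Ro.from_quat(o['eef_rot'])
e,s=lid(F,(220,205,340,330)); zt=p[2]+.0102
c=plane(F,[e[0]],zt)[0]; print(e,'lid',c,'tool',M.inv().apply(c-p))
S=plane(F,s,zt)[:,:2]; d=S.mean(0)-c[:2]; ev=np.linalg.svd(S-S.mean(0))[2][0]; print('stripe yaw',np.degrees(np.arctan2(d[1],d[0])),np.degrees(np.arctan(ev[1]/ev[0])))
T=load('t_p1'); 
im=F['img'][120:260,190:360,::-1]; cv2.imwrite('pics/w_p1z.png',cv2.resize(im,None,fx=4.5,fy=4.5,interpolation=cv2.INTER_CUBIC))
E
```

```text
((278.8818054199219, 267.63201904296875), (103.5419692993164, 104.67796325683594), 81.0130844116211) lid [0.55401733 0.00246987 0.20642834] tool [-0.0102014   0.00218421 -0.00098977]
stripe yaw 12.637486205524931 2.7746066565099836
```

View pics/w_p1z.png

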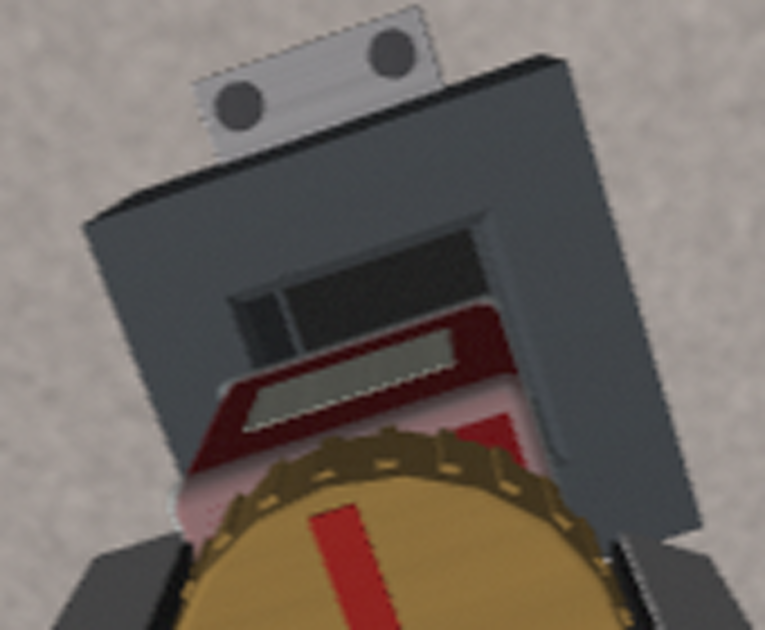

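View pics/t_p1z.png

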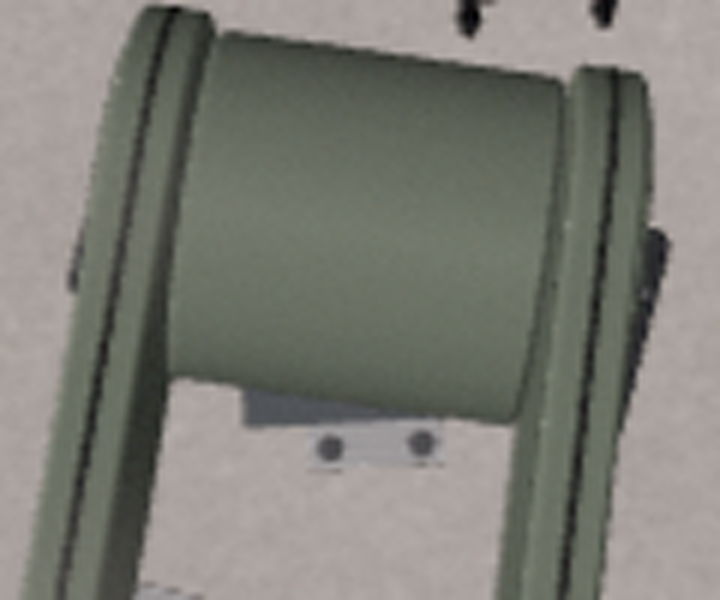

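```bash
python3 - <<'E'
from meas import *
F=load('w_p1'); H=load('w_h1'); o=get_obs(); p=o['position']; zb=p[2]-.0848
def px(a): return np.array(a)/4.5+[190,120]-.39
jb=plane(F,px([(222,384),(492,301)]),zb); js=plane(F,px([(186,476),(520,376)]),zb+.068-.003)
print('jar bottom front',jb.round(4)); print('jar shoulder front',js.round(4))
pm=plane(F,px([(230,298),(490,213),(565,465)]),.06); print('mouth',pm.round(4))
hc=plane(F,px([(85,227),(568,62),(702,525)]),.06); print('holder corners',hc.round(4))
f=np.radians(2.6); Rz=np.array([[np.cos(f),-np.sin(f)],[np.sin(f),np.cos(f)]])
for n,P,h in (('jarb',jb,[[.026,.026],[.026,-.026]]),('jars',js,[[.026,.026],[.026,-.026]]),('mouth',pm,[[.0305,.0305],[.0305,-.0305],[-.0305,-.0305]]),('holder',hc,[[.055,.055],[.055,-.055],[-.055,-.055]])):
    h=np.array(h)@Rz.T; print(n,'centre',(P[:,:2]-h).round(4),(P[:,:2]-h).mean(0).round(4), np.linalg.norm(P[1]-P[0]))
print(pts(F)[int(px((350,250))[1]),int(px((350,250))[0])],p)
E
```

```text
jar bottom front [[ 0.5734  0.0315  0.1114]
 [ 0.5748 -0.0206  0.1114]]
jar shoulder front [[ 0.576   0.0275  0.1764]
 [ 0.5772 -0.021   0.1764]]
mouth [[ 0.5805  0.0341  0.06  ]
 [ 0.5829 -0.0256  0.06  ]
 [ 0.523  -0.0273  0.06  ]]
holder corners [[ 0.604   0.0596  0.06  ]
 [ 0.6091 -0.0495  0.06  ]
 [ 0.5003 -0.0541  0.06  ]]
jarb centre [[0.5486 0.0044]
 [0.5477 0.0042]] [0.5481 0.0043] 0.05214489078702379
jars centre [[5.512e-01 3.000e-04]
 [5.501e-01 3.800e-03]] [0.5507 0.0021] 0.04845495508327164
mouth centre [[0.5514 0.0023]
 [0.5511 0.0035]
 [0.5521 0.0045]] [0.5515 0.0034] 0.05979883191751786
holder centre [[0.5516 0.0021]
 [0.5517 0.0029]
 [0.5528 0.0034]] [0.552  0.0028] 0.10924361676104749
[0.58372996 0.00609085 0.05984596] [0.55163975 0.00211477 0.19622834]
```

```bash
python3 - <<'E'
from meas import *
F=load('w_p1'); P=pts(F)
def px(a): return (np.array(a)/4.5+[190,120]-.39)
poly=np.round(px([(235,390),(480,315),(505,365),(205,460)])).astype(np.int32)
m=cv2.fillPoly(np.zeros(F['z_map'].shape,np.uint8),[poly],1); q=P[m>0]
def fit(q):
    for _ in range(4):
        c=np.median(q,0) if _==0 else q.mean(0); n=np.linalg.svd(q-q.mean(0))[2][2]; r=(q-q.mean(0))@n; q=q[abs(r)<2.5*r.std()+1e-5]
    return q.mean(0),n*np.sign(n[0]),r.std(),len(q)
c,n,s,k=fit(q); print('front',c,n,s,k,'tilt deg',np.degrees(np.arcsin(n[2])),'yaw',np.degrees(np.arctan2(n[1],n[0])), 'z range',q[:,2].min(),q[:,2].max())
# lid top plane
e,_=lid(F,(220,205,340,330)); m=cv2.ellipse(np.zeros(m.shape,np.uint8),(279,272),(35,35),0,0,360,1,-1); q=P[m>0]; 
n=np.linalg.svd(q-q.mean(0))[2][2]; print('lidtop',q.mean(0),n*np.sign(n[2]))
# same for J4 (standing)
F=load('w_j4');P=pts(F); q=P[m>0]; n=np.linalg.svd(q-q.mean(0))[2][2]; print('lidtop standing',q.mean(0),n*np.sign(n[2]))
# holder top
F=load('w_p1');P=pts(F);m=cv2.fillPoly(np.zeros(F['z_map'].shape,np.uint8),[np.round(px([(150,230),(540,80),(555,150),(180,280)])).astype(np.int32)],1);q=P[m>0];n=np.linalg.svd(q-q.mean(0))[2][2];print('holder',q.mean(0),n)
print(get_obs()['ft_torque'])
E
```

```text
front [0.57566403 0.00429715 0.1486394 ] [9.98895875e-01 4.69767532e-02 4.63383255e-04] 0.0001851968595169693 876 tilt deg 0.0265499057687245 yaw 2.692560934358761 z range 0.12184111273234835 0.16922412700586312
lidtop [0.55148184 0.0031192  0.20678738] [-0.50259081  0.13835567  0.85338162]
lidtop standing [ 0.50627032 -0.23783742  0.09584295] [-0.62878765 -0.08609624  0.77279592]
holder [ 0.59675069 -0.00113102  0.06060468] [-0.99172411 -0.07510491  0.10412756]
[-0.01338646  0.13220967  0.04029466]
```

{"api": "move_arm", "payload": {"commands": [[0,0,0,0.002,0,0,0.3],[0,0,0,0,0,-0.01,0.3],[0,0,0,0,0,-0.015,0.3],[0,0,0,0,0,-0.01,0.3],[0,0,0,0,0,-0.006,0.3],[0,0,0,0,0,-0.003,0.3],[0,0,0,0,0,0,0.3],[0,0,0,0,0,0,0.3]]}}

```text
clock: 7.63
position: [0.5541, 0.0031, 0.1525]
eef_rot: [0.564, 0.426, -0.564, 0.426]
contact_force: [0.8, 0.5, -2.0]
width: 0.0573
```

```bash
python3 - <<'E'
from h import *
f=snap('wrist','w_p2'); o=get_obs(); print(o['position'],o['contact_force'],o['ft_torque'],o['width'],o['clock'])
im=f['img'][120:270,190:360,::-1]; cv2.imwrite('pics/w_p2z.png',cv2.resize(im,None,fx=4,fy=4,interpolation=cv2.INTER_CUBIC))
E
```

```text
[0.55446741 0.00302213 0.15300845] [ 0.30080685 -0.66663689 -2.84157334] [ 0.00724277  0.18733821 -0.01610344] 0.057479295458161994 7.6833
```

View pics/w_p2z.png

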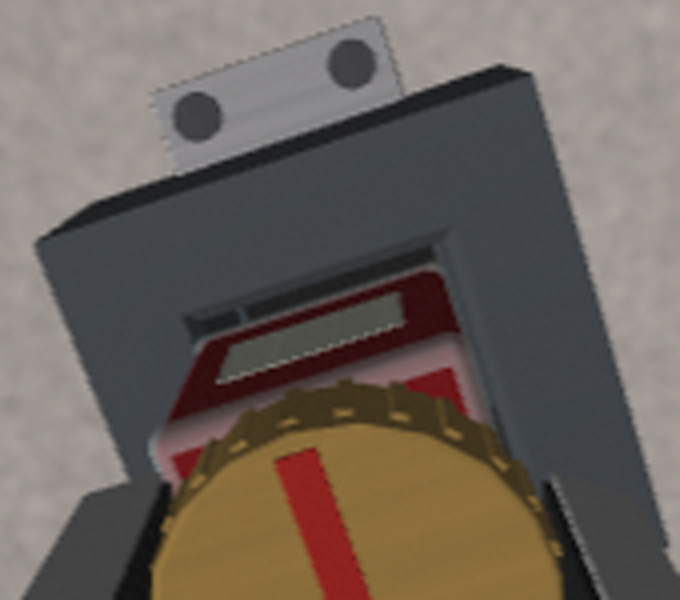

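```bash
python3 - <<'E'
from meas import *
F=load('w_p2'); P=pts(F); o=get_obs(); zb=o['position'][2]-.0848; print(zb)
def px(a): return np.array(a)/4.+[190,120]-.375
f=np.radians(2.7); Rz=np.array([[np.cos(f),-np.sin(f)],[np.sin(f),np.cos(f)]])
jb=plane(F,px([(202,340),(444,268)]),zb)[:,:2]; pm=plane(F,px([(184,318),(449,231)]),.06)[:,:2]; hc=plane(F,px([(36,243),(533,74),(668,548)]),.06)[:,:2]
print('jar',(jb@Rz).round(4),'mouth',(pm@Rz).round(4),'hold',(hc@Rz).round(4), '(pocket frame axes)')
m=cv2.fillPoly(np.zeros(F['z_map'].shape,np.uint8),[np.round(px([(215,345),(435,280),(450,325),(180,405)])).astype(np.int32)],1); q=P[m>0]@np.block([[Rz,np.zeros((2,1))],[np.zeros((1,2)),1]]); print('front face x',np.percentile(q[:,0],[10,50,90]))
m=cv2.fillPoly(np.zeros(F['z_map'].shape,np.uint8),[np.round(px([(80,250),(500,110),(520,150),(110,280)])).astype(np.int32)],1);q=P[m>0];print('holder z',np.median(q[:,2]))
E
```

```text
0.06820845004940497
jar [[ 0.5772  0.0035]
 [ 0.5757 -0.0488]] mouth [[ 0.5813  0.0072]
 [ 0.5811 -0.0523]] hold [[ 0.6065  0.031 ]
 [ 0.6064 -0.0781]
 [ 0.4966 -0.0774]] (pocket frame axes)
front face x [0.5778908  0.57815434 0.57841819]
holder z 0.05994401368132135
```

{"api": "move_arm", "payload": {"commands": [[0,0,0,0,0,-0.0015,0.3],[0,0,0,0,0,-0.0015,0.3],[0,0,0,0,0,-0.0015,0.3],[0,0,0,0,0,-0.0015,0.3],[0,0,0,0,0,-0.0015,0.3],[0,0,0,0,0,-0.0015,0.3],[0,0,0,0,0,-0.0015,0.3],[0,0,0,0,0,-0.0015,0.3]]}}

```text
clock: 8.35
position: [0.5539, 0.0031, 0.1403]
eef_rot: [-0.564, -0.426, 0.564, -0.426]
contact_force: [-0.3, -0.5, -3.8]
width: 0.0572
```

```bash
python3 -c "
from h import *
o=get_obs(); print(o['position'],o['contact_force'],o['ft_torque'],o['width'],o['clock'])"
```

```text
[0.55392211 0.00308526 0.14027037] [-0.29314543 -0.45038201 -3.78480052] [-0.00398878  0.09732024  0.08375305] 0.057200847627369614 8.35
```

{"api": "move_arm", "payload": {"commands": [[0,0,0,0,0,-0.0015,0.3],[0,0,0,0,0,-0.0015,0.3],[0,0,0,0,0,-0.0015,0.3],[0,0,0,0,0,-0.0015,0.3],[0,0,0,0,0,-0.0015,0.3],[0,0,0,0,0,-0.0015,0.3]]}}

```text
clock: 8.85
position: [0.5539, 0.0031, 0.1313]
eef_rot: [0.564, 0.426, -0.564, 0.426]
contact_force: [-0.2, 0.7, -3.0]
width: 0.0574
```

{"api": "move_arm", "payload": {"commands": [[0,0,0,0,0,-0.0015,0.3],[0,0,0,0,0,-0.0015,0.3],[0,0,0,0,0,-0.0015,0.3],[0,0,0,0,0,-0.0015,0.3],[0,0,0,0,0,-0.0015,0.3]]}}

```text
clock: 9.27
position: [0.5539, 0.0031, 0.1238]
eef_rot: [-0.564, -0.426, 0.564, -0.426]
contact_force: [-0.8, -0.2, -3.2]
width: 0.0574
```

```bash
python3 -c "
from h import *
f=snap('wrist','w_p3'); o=get_obs(); print(o['position'],o['contact_force'],o['ft_torque'],o['width'],o['clock'])
im=f['img'][120:270,190:360,::-1]; cv2.imwrite('pics/w_p3z.png',cv2.resize(im,None,fx=4,fy=4,interpolation=cv2.INTER_CUBIC))"
```

```text
[0.55370775 0.00313975 0.12346495] [-0.03067549 -0.56850551 -2.9036433 ] [0.01668032 0.13609318 0.04422466] 0.057408286903250394 9.3167
```

View pics/w_p3z.png

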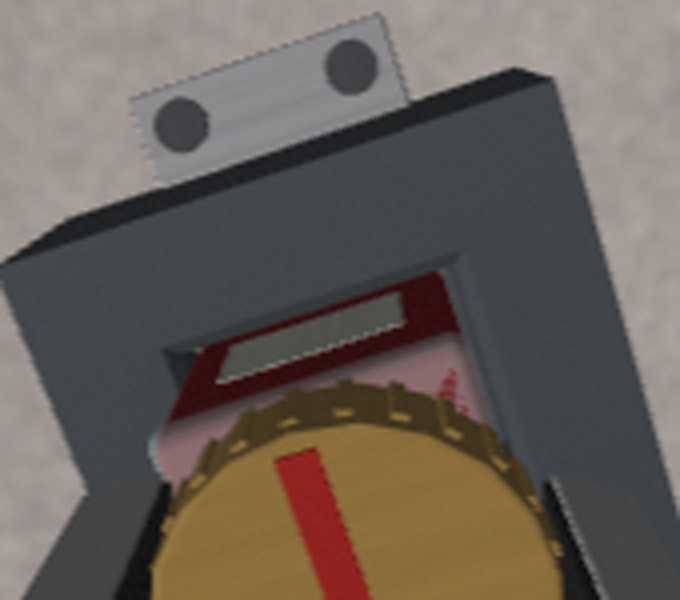

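{"api": "move_arm", "payload": {"commands": [[0,0,0,0,0,-0.001,0.3],[0,0,0,0,0,-0.001,0.3],[0,0,0,0,0,-0.001,0.3],[0,0,0,0,0,-0.001,0.3]]}}

```text
clock: 9.65
position: [0.554, 0.0031, 0.1199]
eef_rot: [0.564, 0.426, -0.564, 0.426]
contact_force: [-0.2, -0.4, -3.4]
width: 0.057
```

{"api": "move_arm", "payload": {"commands": [[0,0,0,0,0,-0.001,0.3],[0,0,0,0,0,-0.001,0.3],[0,0,0,0,0,-0.001,0.3]]}}

```text
clock: 9.9
position: [0.5539, 0.0031, 0.1169]
eef_rot: [-0.564, -0.426, 0.564, -0.426]
contact_force: [-0.7, -0.7, -3.0]
width: 0.0574
```

{"api": "move_arm", "payload": {"commands": [[0,0,0,0,0,-0.001,0.3],[0,0,0,0,0,-0.001,0.3],[0,0,0,0,0,-0.001,0.3]]}}

```text
clock: 10.15
position: [0.5539, 0.0031, 0.1138]
eef_rot: [-0.564, -0.426, 0.564, -0.426]
contact_force: [0.1, -0.3, -3.0]
width: 0.0569
```

{"api": "move_arm", "payload": {"commands": [[0,0,0,0,0,-0.001,0.3],[0,0,0,0,0,-0.001,0.3],[0,0,0,0,0,-0.001,0.3]]}}

```text
clock: 10.4
position: [0.5539, 0.0031, 0.1108]
eef_rot: [-0.564, -0.426, 0.564, -0.426]
contact_force: [0.3, 0.5, -3.5]
width: 0.0573
```

{"api": "move_arm", "payload": {"commands": [[0,0,0,0,0,-0.001,0.3],[0,0,0,0,0,-0.001,0.3]]}}

```text
clock: 10.57
position: [0.5539, 0.0031, 0.1089]
eef_rot: [0.564, 0.426, -0.564, 0.426]
contact_force: [-0.5, 0.5, -3.3]
width: 0.0576
```

{"api": "move_arm", "payload": {"commands": [[0,0,0,0,0,-0.001,0.3],[0,0,0,0,0,-0.001,0.3]]}}

```text
clock: 10.73
position: [0.5539, 0.0031, 0.1068]
eef_rot: [-0.564, -0.426, 0.564, -0.426]
contact_force: [-0.4, -0.4, -3.2]
width: 0.0573
```

{"api": "move_arm", "payload": {"commands": [[0,0,0,0,0,-0.0007,0.3],[0,0,0,0,0,-0.0007,0.3]]}}

```text
clock: 10.9
position: [0.5539, 0.0031, 0.1054]
eef_rot: [-0.564, -0.426, 0.564, -0.426]
contact_force: [0.2, 0.2, -2.7]
width: 0.0573
```

{"api": "move_arm", "payload": {"commands": [[0,0,0,0,0,-0.0007,0.3],[0,0,0,0,0,-0.0007,0.3]]}}

```text
clock: 11.07
position: [0.5539, 0.0031, 0.1041]
eef_rot: [0.564, 0.426, -0.564, 0.426]
contact_force: [-0.6, -0.7, -2.7]
width: 0.0578
```

{"api": "move_arm", "payload": {"commands": [[0,0,0,0,0,-0.0007,0.3],[0,0,0,0,0,-0.0007,0.3]]}}

```text
clock: 11.23
position: [0.554, 0.0031, 0.1027]
eef_rot: [0.564, 0.426, -0.564, 0.426]
contact_force: [0.4, -0.1, -3.1]
width: 0.0571
```

{"api": "move_arm", "payload": {"commands": [[0,0,0,0,0,-0.0006,0.3],[0,0,0,0,0,-0.0006,0.3]]}}

```text
clock: 11.4
position: [0.5539, 0.0031, 0.1015]
eef_rot: [-0.564, -0.426, 0.564, -0.426]
contact_force: [0.3, 0.8, -2.5]
width: 0.0573
```

{"api": "move_arm", "payload": {"commands": [[0,0,0,0,0,-0.0006,0.3],[0,0,0,0,0,-0.0006,0.3]]}}

```text
clock: 11.57
position: [0.5539, 0.0031, 0.1003]
eef_rot: [-0.564, -0.426, 0.564, -0.426]
contact_force: [-0.2, -0.3, -3.4]
width: 0.057
```

{"api": "move_arm", "payload": {"commands": [[0,0,0,0,0,-0.0006,0.3],[0,0,0,0,0,-0.0006,0.3]]}}

```text
clock: 11.73
position: [0.5539, 0.0031, 0.0991]
eef_rot: [0.564, 0.426, -0.564, 0.426]
contact_force: [0.7, 1.1, -2.7]
width: 0.0576
```

{"api": "move_arm", "payload": {"commands": [[0,0,0,0,0,-0.0005,0.3],[0,0,0,0,0,-0.0005,0.3]]}}

```text
clock: 11.9
position: [0.5541, 0.003, 0.0986]
eef_rot: [0.564, 0.426, -0.564, 0.426]
contact_force: [-1.1, 0.3, 3.0]
width: 0.0571
```

{"api": "move_arm", "payload": {"commands": [[0,0,0,0,0,-0.0004,0.3],[0,0,0,0,0,0,0.3],[0,0,0,0,0,0,0.3]]}}

```text
clock: 12.15
position: [0.5543, 0.003, 0.0987]
eef_rot: [0.564, 0.426, -0.564, 0.427]
contact_force: [-1.5, -0.3, 4.8]
width: 0.0571
```

```bash
python3 -c "
from h import *
f=snap('wrist','w_p4'); o=get_obs(); print(o['position'],o['contact_force'],o['ft_torque'],o['width'],o['clock'],o['qpos'])
"
```

```text
[0.55429829 0.00304218 0.09864245] [-2.27586551 -0.01545826  5.84265034] [ 0.054293    0.68981197 -0.00423554] 0.05683903517305573 12.2 [-1.50600952e-01  2.92205049e-01  1.70409929e+00 -9.91787692e-05
  1.14440019e+00  1.69648083e+00]
```

View pics/w_p4.png

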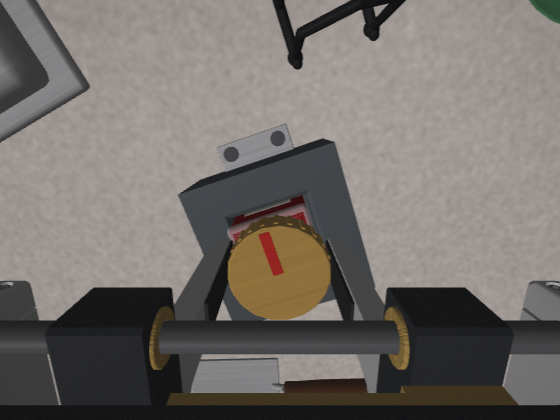

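{"api": "move_arm", "payload": {"commands": [[0,0,0,0,0,0.0005,0.3],[0,0,0,0,0,0,0.75],[0,0,0,0,0,0,0.75],[0,0,0,-0.001,0.0003,0,0.75],[0,0,0,0,0,0,0.75]]}}

```text
clock: 12.62
position: [0.5528, 0.0035, 0.0979]
eef_rot: [-0.564, -0.426, 0.564, -0.426]
contact_force: [-0.2, -0.3, 0.5]
width: 0.0704
```

```bash
python3 -c "
from meas import *
from scipy.spatial.transform import Rotation as Ro
F=snap('wrist','w_p5'); o=get_obs(); p=o['position']; print(p,o['contact_force'],o['ft_torque'],o['width'],o['clock'])
im=F['img'][190:340,190:360,::-1]; cv2.imwrite('pics/w_p5z.png',cv2.resize(im,None,fx=4.5,fy=4,interpolation=cv2.INTER_CUBIC)) if 0 else cv2.imwrite('pics/w_p5z.png',cv2.resize(im,None,fx=4,fy=4,interpolation=cv2.INTER_CUBIC))
"
```

```text
[0.55286079 0.00344948 0.09799096] [ 0.22101326 -0.07384387 -0.5763773 ] [-0.00704894  0.12901536 -0.04124055] 0.07018986184762335 12.6667
```

View pics/w_p5z.png

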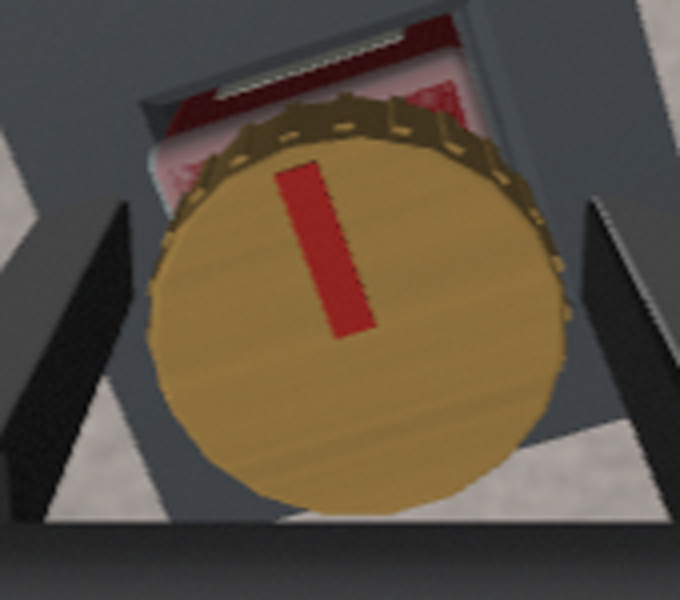

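```bash
python3 -c "
from meas import *
from scipy.spatial.transform import Rotation as Ro
F=load('w_p5'); o=get_obs(); p=o['position']; M=Ro.from_quat(o['eef_rot']).as_matrix()
def px(a): return np.array(a)/4.+[190,190]-.375
W=plane(F,px([(362,137),(364,515),(150,330),(567,310),(354,331)]),.1085); print(((W-p)@M).round(4)*1000)
"
```

```text
[[-10.5  27.8   0.3]
 [-10.5 -29.2   0.6]
 [-10.5  -0.  -28.8]
 [-10.5   2.9  28.3]
 [-10.5  -0.2  -0.8]]
```

{"api": "move_arm", "payload": {"commands": [[0,0,0,-0.0006,0.0002,0,0.5],[0,0,0,0,0,0,0.3],[0,0,0,0,0,0,0.3],[0,0,0,0,0,0,0.3],[0,0,0,0,0,0,0.3],[0,0,0,0,0,0,0.3]], "squeeze": 60}}

```text
clock: 13.17
position: [0.5522, 0.0036, 0.0982]
eef_rot: [-0.564, -0.426, 0.564, -0.426]
contact_force: [-0.3, -0.3, 0.3]
width: 0.0569
```

```bash
python3 -c "
from h import *
o=get_obs(); print(o['position'],o['contact_force'],o['ft_torque'],o['width'],o['clock'],o['qpos'])
"
```

```text
[0.55223824 0.00355415 0.09816674] [-0.34004292 -0.26447022  0.29312893] [-0.06122542  0.1572373  -0.05090909] 0.056912680188622146 13.1667 [-1.50242900e-01  2.89556994e-01  1.70872163e+00 -9.31860362e-05
  1.14349729e+00  1.69695317e+00]
```

{"api": "move_arm", "payload": {"commands": [[0,0,4,0,0,0,0.3],[0,0,6,0,0,0,0.3],[0,0,6,0,0,0,0.3],[0,0,6,0,0,0,0.3],[0,0,0,0,0,0,0.3],[0,0,0,0,0,0,0.3]]}}

```text
clock: 13.67
position: [0.5522, 0.0034, 0.0981]
eef_rot: [0.473, 0.526, -0.473, 0.526]
contact_force: [0.4, -0.3, -1.1]
width: 0.0567
```

```bash
python3 -c "
from h import *
f=snap('wrist','w_t1'); o=get_obs(); print(o['position'],o['contact_force'],o['ft_torque'],o['width'],o['clock'],o['qpos'])
"
```

```text
[0.55223957 0.00342568 0.09815587] [-0.37496473 -2.38158988 -1.11954481] [-0.42214798  0.24230236  0.05503614] 0.057053175418235604 13.7167 [-1.50259099e-01  2.89569722e-01  1.70873114e+00 -4.88662776e-04
  1.14341375e+00  1.31532505e+00]
```

View pics/w_t1.png

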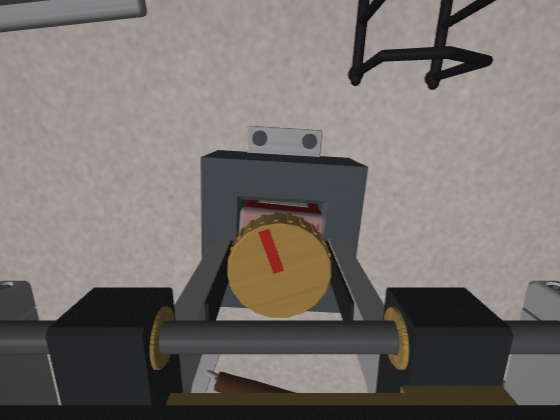

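{"api": "move_arm", "payload": {"commands": [[0,0,5,0,0,0,0.3],[0,0,6.5,0,0,0,0.3],[0,0,6.5,0,0,0,0.3],[0,0,6.5,0,0,0,0.3],[0,0,6.5,0,0,0,0.3],[0,0,6.5,0,0,0,0.3],[0,0,6.5,0,0,0,0.3],[0,0,6.5,0,0,0,0.3],[0,0,6.5,0,0,0,0.3],[0,0,6.5,0,0,0,0.3]]}}

```text
clock: 14.55
position: [0.5517, 0.0043, 0.0981]
eef_rot: [0.124, 0.697, -0.123, 0.696]
contact_force: [-1.9, 0.9, 1.5]
width: 0.0571
```

```bash
python3 -c "
from h import *
o=get_obs(); print(o['position'],o['contact_force'],o['ft_torque'],o['width'],o['clock'],o['qpos'])
"
```

```text
[0.55168072 0.00425572 0.09814371] [-1.93428623  0.89086087  1.46065626] [ 0.12132481  0.3924285  -0.03548412] 0.05711030366679501 14.55 [-1.49756484e-01  2.89318774e-01  1.70909109e+00  1.06314254e-03
  1.14480538e+00  2.01333908e-01]
```

{"api": "move_arm", "payload": {"commands": [[0,0,6.5,0,0,0,0.3],[0,0,6.5,0,0,0,0.3],[0,0,6.5,0,0,0,0.3],[0,0,6.5,0,0,0,0.3],[0,0,6.5,0,0,0,0.3],[0,0,6.5,0,0,0,0.3],[0,0,6.5,0,0,0,0.3],[0,0,6.5,0,0,0,0.3],[0,0,6.5,0,0,0,0.3],[0,0,6.5,0,0,0,0.3]]}}

```text
clock: 15.38
position: [0.5506, 0.0041, 0.0982]
eef_rot: [-0.269, 0.655, 0.271, 0.652]
contact_force: [-4.3, 0.9, 3.3]
width: 0.0572
```

{"api": "move_arm", "payload": {"commands": [[0,0,6.5,0,0,0,0.3],[0,0,6.5,0,0,0,0.3],[0,0,6.5,0,0,0,0.3],[0,0,6.5,0,0,0,0.3],[0,0,6.5,0,0,0,0.3],[0,0,6.5,0,0,0,0.3],[0,0,6.5,0,0,0,0.3],[0,0,6.5,0,0,0,0.3],[0,0,4,0,0,0,0.3],[0,0,0,0,0,0,0.3]]}}

```text
clock: 16.22
position: [0.5509, 0.0036, 0.0983]
eef_rot: [-0.543, 0.452, 0.545, 0.451]
contact_force: [-4.0, -0.4, 3.5]
width: 0.0572
```

```bash
python3 -c "
from h import *
f=snap('wrist','w_t2'); o=get_obs(); print(o['position'],o['contact_force'],o['ft_torque'],o['width'],o['clock'],o['qpos'])
"
```

```text
[0.55105092 0.00369821 0.09829056] [-4.91806602 -0.86459018  3.86163294] [-0.13667744  1.03882689 -0.03103145] 0.057030180675030885 16.2667 [-1.50189174e-01  2.88847952e-01  1.70935755e+00 -3.09066934e-04
  1.14632507e+00 -1.90414449e+00]
```

View pics/w_t2.png

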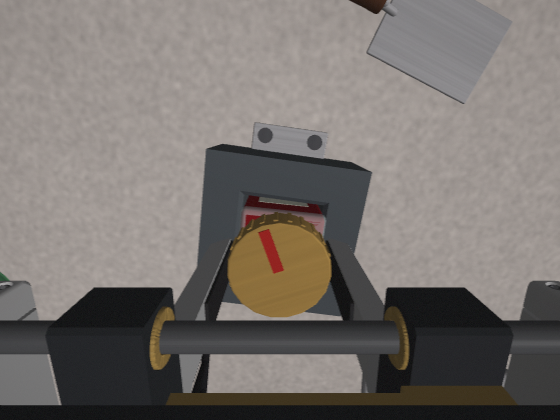

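{"api": "move_arm", "payload": {"commands": [[0,0,0,0,0,0,0.6],[0,0,0,0,0,0,0.8],[0,0,0,0,0,0,0.9],[0,0,0,0,0,0,0.9],[0,0,0,0,0,0.005,0.9],[0,0,0,0,0,0.015,0.9],[0,0,0,0,0,0.025,0.9],[0,0,0,0,0,0.03,0.9],[0,0,0,0,0,0.03,0.9],[0,0,0,0,0,0.03,0.9]]}}

```text
clock: 17.1
position: [0.5525, 0.0038, 0.2349]
eef_rot: [0.544, -0.451, -0.544, -0.452]
contact_force: [0.2, -0.7, 0.1]
width: 0.0845
```

{"api": "move_arm", "payload": {"commands": [[0,0,0,-0.02,0.01,0.01,0.9],[0,0,0,-0.03,0.03,0,0.9],[0,0,0,-0.03,0.03,0,0.9],[0,0,0,-0.03,0.03,0,0.9],[0,0,0,-0.02,0.03,0,0.9],[0,0,0,0,0.03,0,0.9],[0,0,0,0,0.03,0,0.9],[0,0,0,0,0,0,0.9],[0,0,0,0,0,0,0.9]]}}

```text
clock: 17.85
position: [0.4239, 0.1932, 0.2437]
eef_rot: [0.545, -0.45, -0.545, -0.451]
contact_force: [-1.0, -0.9, -0.2]
width: 0.0846
```

```bash
python3 -c "
from h import *
o=get_obs(); print(o['position'],o['contact_force'],o['clock'])
f=snap('top','t_end'); s=snap('scene','s_end'); P=pts(f)
im=f['img'][200:280,250:330,::-1]; cv2.imwrite('pics/t_endz.png',cv2.resize(im,None,fx=7,fy=7,interpolation=cv2.INTER_CUBIC))
z=P[225:255,275:310,2]; print('lid top z',np.median(z[z>.085]), (z>.085).sum())
a=np.load('pics/top0.npz')['img'].astype(int); d=abs(a-f['img']).max(2)>45
k,l,st,c=cv2.connectedComponentsWithStats(d.astype(np.uint8)); print([(tuple(st[i]),c[i].round()) for i in range(1,k) if st[i,4]>25])
"
```

```text
[0.4238803  0.19317009 0.24370685] [-1.00407362 -0.87428411 -0.1934397 ] 17.85
lid top z 0.11070217553565315 472
[((np.int32(279), np.int32(226), np.int32(24), np.int32(24), np.int32(491)), array([290., 237.])), ((np.int32(370), np.int32(243), np.int32(34), np.int32(27), np.int32(643)), array([387., 256.])), ((np.int32(191), np.int32(279), np.int32(44), np.int32(49), np.int32(1359)), array([214., 301.])), ((np.int32(68), np.int32(288), np.int32(138), np.int32(132), np.int32(9678)), array([147., 346.])), ((np.int32(0), np.int32(410), np.int32(13), np.int32(10), np.int32(69)), array([  6., 415.]))]
```

View pics/t_end.png

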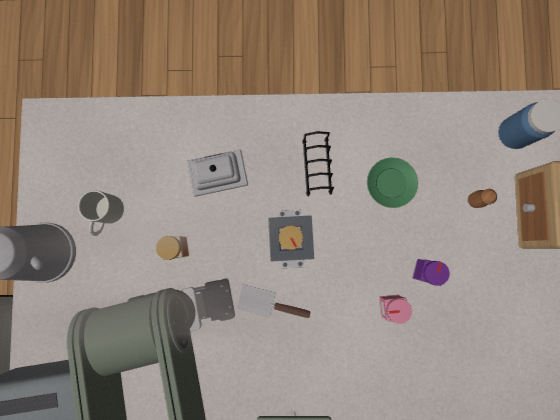

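View pics/t_endz.png

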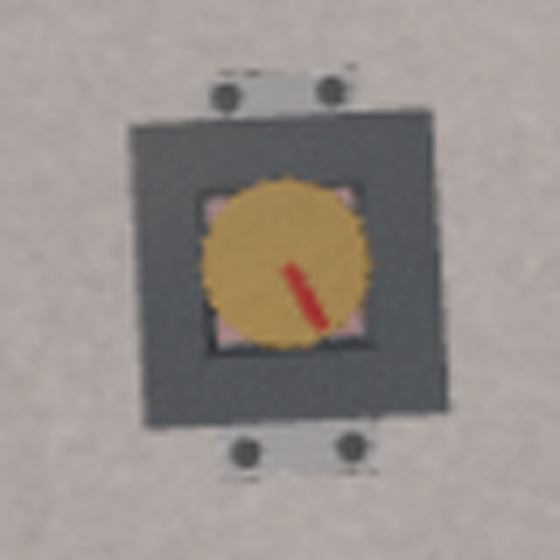

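View pics/s_end.png

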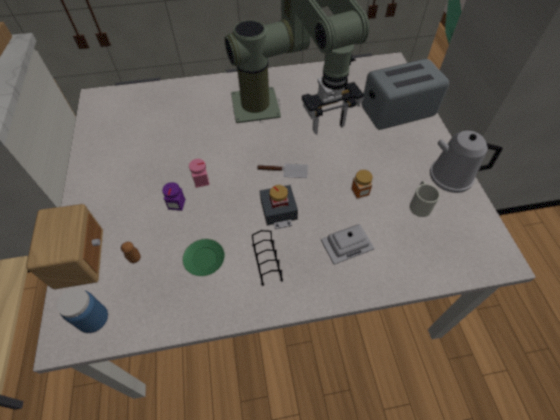

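The jar stands in the pocket with its stripe pointing back-right at about 206°. Only the jar's old and new places and the arm differ from the first picture.

```bash
python3 -c "
from h import *
close_job(); print(get_obs()['clock'])"
```

```text
the job is handed in; nothing more can be done
the job is handed in; nothing more can be done
```

The red jar is standing on the floor of the holder's pocket with its lid unscrewed by about 206° (3.6 rad), and I handed the job in at about 18 s. I carried the jar by its lid, turned it to match the pocket, and lowered it in steps of 1.5 mm down to 0.5 mm until I felt the floor. I then let go, re-gripped the lid with 60 N, broke it loose with a 22° twist, turned it the rest of the way, and moved the arm clear.

**Last checks:**
- **Pocket floor:** it was about 46 mm below the mouth. The jar met it with about 6 N, rising to about 9 N with a slight press.
- **Lid turn:** the stripe stayed put relative to the gripper, so the lid did not slip in the grip. The final top view also shows the stripe past half a turn.
- **Jar height:** the lid's top is at z = 0.1107 m from the top camera, against about 0.1088 m expected. That is within the 2 mm calibration.
- **Other things:** comparing the top camera's first and last pictures shows changes only at the jar's old and new places and where the arm is.

**Disagreements along the way:**
- Triangulating the lid between the wrist and top cameras put its top at 81 mm. Two wrist views close together gave 84–87 mm, from a short baseline. Wrist depth and a wider pair of wrist views gave 95 mm, which I used. The wide pair's second view had only one stripe pixel, so I leaned mainly on the depth reading.
- The first lid-centre fit was biased by the visible side of the lid, so I corrected it using the jar's front face and the lid's rim.

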